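# Stack the washed baking moulds by kind

## Robot

A 6-joint arm with a two-finger parallel gripper is mounted at the origin on a cart in front of the work surface, level with it; the furniture and walls round the work are solid. World frame = base frame: x ahead of the robot, y to its left, z up, the work surface at z = 0. Lengths are in mm, angles in rad, forces in N, time in s.
With the tool pointing down it reaches from about 350 to 975 mm from the base axis. Payload 7.1 kg.
Tool frame: the origin (TCP) lies midway between the tips of the shut fingers; the grasp point (between the pads) lies 19 mm behind it (ctrl.pinch_z is the distance from the TCP to the grasp point, in mm); z points along the fingers, y is the direction in which the jaws open and shut (so a half turn about z gives the same grasp; the last joint's range is limited). The gripper opens to 88 mm and grips with 3 to 60 N. Pads are 20 mm wide; open, the fingers measure 115 mm over their backs; the gripper's body (75 mm by 178 mm) begins 61 mm behind the grasp point.
Start: joints at [1.262, 0.423, 1.63, -0, 1.089, -0.019], TCP at [178.569, 598.931, 222.675] pointing down, gripper open.
Joint ranges: [-3, 3], [-0.9, 2.11], [0.09, 2.58], [-1.31, 4.45], [0.11, 2.69], [-2.54, 2.54]. Speed limits (rad/s): [2.39, 2.39, 3.01, 3.14, 3.14, 3.14].

## Interface

Orientations are given as a rotation vector (axis times angle).
In Python, from workcell import ctrl gives the robot as it stands.
- The arm moves only by the tool jog_arm, never from a script. Its arguments are lists of equal length, an entry for each row: "xyz": the shift along the world's x, y, z in mm, a list of three; "yaw": the turn about the world's z in degrees. A call has 1 to 20 rows; each row shifts and turns the pose as measured when the row begins; what a row does not reach is not made up. A row lasts 1/12 s, in which the tool goes at most 41.7 mm and 7.16 degrees, less where a joint would pass 70% of its speed; a pose out of reach is approached as far as the arm can. A call with a gripper value outside its range is refused whole. "gripper" is the closure, from 0 (fully open) to 1 (shut), set as the call begins (left out, the last holds). The fingers move at their own pace and stop on an object; the grip force is fixed at half the most. Time passes only in rows, so rows that do not move let the fingers close. It gives the time, the measured TCP pose, the force and the opening at its end, in the units of the state.
- ctrl.get_obs(): the state, without advancing time (a new reading comes with each control period).
- ctrl.get_image(name): name is "side" or "top"; returns a dict with "img" (400x640x3 uint8, blue, green, red), "K" (3x3 intrinsics, pixels), "R" (3x3) and "t" (3): a world point X has camera coordinates R X + t. Camera axes: x right, y down, z forward; pixel columns grow to the right and rows downward; lengths in mm; the calibration is good to about 2 mm. A picture is of the moment at which its call begins. There is no depth.
- ctrl.close_job(): hands the job in, once; it reports no verdict.
Trained networks look in a picture, given as the dict that the camera call returned (one of the last four; its "shot" number tells which), for a name from the list of things; names that differ only in an ending like _2 or _b are one class to them, and where a whole thing is asked for, a point or a joint stands for the part that bears it (a point fixed in the world has none). Each returns a list of dicts, best first, with "confidence" (0 to 1); they miss things now and then, are a little off and sometimes report something else, mostly with a low value. They report only what shows in the picture. A call takes as long as a camera call.
- ctrl.find_in(picture, thing): "centre" ([column, row] as shares, 0 to 1, of the picture: columns of its width, rows of its height, amid what is visible of it).
- ctrl.regions_of(picture, thing): "region" (400x640 bool, what is visible of it) and "centre" ([column, row] as shares, 0 to 1, of the picture: columns of its width, rows of its height, amid what is visible of it).
- ctrl.pinpoint(picture, thing): "centre" ([column, row] as shares, 0 to 1, of the picture: columns of its width, rows of its height: a listed point, or the origin of a listed thing).
The state is a dict: "t": time; "qpos": joint angles; "qvel": joint speeds; "joint_torque": joint torques, N m; "ee_pos": TCP position; "orientation": TCP orientation; "ft_force": force on the tool from outside, world axes, zero at the start; "moment": the same for the moment, N m; "width": finger opening in mm.
Only numpy, scipy, OpenCV 4.12 (cv2) and the standard library are available. Lean on these libraries where they do the work, as an engineer would, in place of code of your own. Each camera call takes 0.05 s, during which the arm holds its last target.

## Task

The five washed baking moulds are standing upside down all over the table, mixed up. Put each one away, still upside down, on the stack of its own kind on the round boards - tall plain dariole, fluted brioche, oblong mini loaf - so that it slips right down over the mould beneath and nests level. Leave the three boards with their stacks where they stand, and do not push the pastry brush or the timer about.

Things in the scene. Friction and masses are not known exactly. Their poses are not given: they have to be found in the camera images.
- dariole_1_center (a point): tall plain round pudding mould (dariole) of bare aluminium, standing upside down: 60 mm high, 66 mm across the rolled rim at its foot, tapering evenly to 42 mm across the flat bottom that now faces up. Hollow, thin walled, loose, about 70 g. The point is its centre, 30 mm above its foot and 30 mm below its top; z up.
- brioche_stack_top (a point): centre of the flat top, 60 mm above the table, of the brioche stack: two nested brioche moulds, shaped like the single ones, upside down on a round wooden board of their own, 112 mm across, 8 mm thick (loose, 0.4 kg in all). A brioche mould put squarely over it slides down, with 1 to 2 mm of play, till its inner lugs rest on this top; its centre is then -8 mm from here in height, that of the next one 12 mm higher. z up.
- loaf_1_center (a point): oblong mini-loaf mould of bare aluminium, standing upside down: 40 mm high, 96 x 62 mm over the rim at its foot, tapering evenly to 72 x 38 mm at the flat bottom that now faces up; its own x axis runs along the long side. Hollow, thin walled, loose, about 70 g. The point is its centre, 20 mm above its foot and 20 mm below its top; z up.
- dariole_2_center (a point): tall plain round pudding mould (dariole) of bare aluminium, standing upside down: 60 mm high, 66 mm across the rolled rim at its foot, tapering evenly to 42 mm across the flat bottom that now faces up. Hollow, thin walled, loose, about 70 g. The point is its centre, 30 mm above its foot and 30 mm below its top; z up.
- brioche_1_center (a point): low fluted round brioche mould of bare aluminium with a scalloped rim, standing upside down: 40 mm high, about 78 mm across the rim at its foot, tapering evenly to 50 mm across the flat bottom that now faces up. Hollow, thin walled, loose, about 70 g. The point is its centre, 20 mm above its foot and 20 mm below its top; z up.
- loaf_stack_top (a point): centre of the flat top, 62 mm above the table, of the loaf stack: two nested loaf moulds, shaped like the single ones, upside down on a round wooden board of their own, 112 mm across, 8 mm thick (loose, 0.4 kg in all). A loaf mould put squarely over it slides down, with 1 to 2 mm of play, till its inner lugs rest on this top; its centre is then -6 mm from here in height, that of the next one 14 mm higher. z up, x along the long side.
- brioche_2_center (a point): low fluted round brioche mould of bare aluminium with a scalloped rim, standing upside down: 40 mm high, about 78 mm across the rim at its foot, tapering evenly to 50 mm across the flat bottom that now faces up. Hollow, thin walled, loose, about 70 g. The point is its centre, 20 mm above its foot and 20 mm below its top; z up.
- dariole_stack_top (a point): centre of the flat top, 88 mm above the table, of the dariole stack: two nested dariole moulds, shaped like the single ones, upside down on a round wooden board of their own, 112 mm across, 8 mm thick (loose, 0.4 kg in all). A dariole mould put squarely over it slides down, with 1 to 2 mm of play, till its inner lugs rest on this top; its centre is then -10 mm from here in height, that of the next one 20 mm higher. z up.
- brush: pastry brush lying flat among the moulds, wooden handle and pale bristles, 205 x 34 x 14 mm, its length along its own y; origin under its middle, on the table. Stays where it is.
- minute_timer: round white kitchen timer with a knob on top, 66 mm across, 46 mm high; origin under its centre, on the table. Stays where it is.

How it is judged (in metres and radians):
At the end, for the whole second after the job is handed in: All five moulds nest on the stacks of their own kinds (two of a kind in either order): centred within 8 mm, within 4 mm of the fully nested height, level within 0.12 rad, released and at rest; the stacks stand upright within 3 cm of where they stood (((horizontal distance between each of dariole_1_center, dariole_2_center and dariole_stack_top below 0.008 m and z of dariole_1_center in the frame of dariole_stack_top between -0.014 and -0.006 m and z of dariole_2_center in the frame of dariole_stack_top between 0.006 and 0.014 m) or (horizontal distance between each of dariole_2_center, dariole_1_center and dariole_stack_top below 0.008 m and z of dariole_2_center in the frame of dariole_stack_top between -0.014 and -0.006 m and z of dariole_1_center in the frame of dariole_stack_top between 0.006 and 0.014 m)) and ((horizontal distance between each of brioche_1_center, brioche_2_center and brioche_stack_top below 0.008 m and z of brioche_1_center in the frame of brioche_stack_top between -0.012 and -0.004 m and z of brioche_2_center in the frame of brioche_stack_top between 0 and 0.008 m) or (horizontal distance between each of brioche_2_center, brioche_1_center and brioche_stack_top below 0.008 m and z of brioche_2_center in the frame of brioche_stack_top between -0.012 and -0.004 m and z of brioche_1_center in the frame of brioche_stack_top between 0 and 0.008 m)) and horizontal distance between loaf_1_center and loaf_stack_top below 0.008 m and z of loaf_1_center in the frame of loaf_stack_top between -0.01 and -0.002 m and angle between each of dariole_1_center, loaf_1_center, dariole_2_center, brioche_1_center, brioche_2_center's own z axis and vertical below 0.12 rad and linear speed of each of dariole_1, loaf_1, dariole_2, brioche_1, brioche_2 below 0.02 m/s and distance of each of dariole_stack_top, brioche_stack_top, loaf_stack_top from where it was at the start of the episode below 0.03 m and angle between each of dariole_stack_top, brioche_stack_top, loaf_stack_top's own z axis and vertical below 0.1 rad); the robot touches nothing.
It fails at once if the pastry brush is pushed more than 3 cm from where it lay (distance of brush from where it was at the start of the episode above 0.03 m).
It fails at once if the timer is pushed more than 3 cm from where it lay (distance of minute_timer from where it was at the start of the episode above 0.03 m).
It fails at once if the dariole stack is knocked over (angle between dariole_stack_top's own z axis and vertical above 0.4 rad).
It fails at once if the brioche stack is knocked over (angle between brioche_stack_top's own z axis and vertical above 0.4 rad).
It fails at once if the loaf stack is knocked over (angle between loaf_stack_top's own z axis and vertical above 0.4 rad).
It also fails if it takes over 131 s, if anything falls off the work surface, if the arm or the gripper's body presses on something with over 40 N, if the wrist force passes 120 N, or if a joint passes its speed limit or range.

## Working session

There is one attempt and no reset: what is moved stays moved. The work goes in short steps, Python scripts to look and compute and a tool call to move; the robot and the scene stay as the last step left them, time stands still between calls to the robot, and variables do not carry over. Pictures are saved under pics/ and viewed, and the job is handed in when it is done.

Besides the shell and the picture viewer there is one more tool, called after "Emit:" as a command line: name --pt "numbers of a row" for each row, then --argument value for the rest. jog_arm: Moves the arm, as the interface text tells. Its arguments: {"type":"object","properties":{"xyz":{"type":"array","items":{"type":"array","items":{"type":"number"}}},"yaw":{"type":"array","items":{"type":"number"}},"gripper":{"type":"number"}},"required":["xyz","yaw"]}

```bash
ls; mkdir -p pics
python3 - <<'E'
from workcell import ctrl
import cv2
o=ctrl.get_obs();print({k:o[k] for k in('t','ee_pos','orientation','ft_force','width')})
for n in('top','side'):
    p=ctrl.get_image(n);cv2.imwrite(f'pics/{n}0.png',p['img']);print(n,p['K'],p['R'],p['t'])
E
```

```text
pics
{'t': 0.0, 'ee_pos': array([178.41441329, 598.39794303, 221.89028507]), 'orientation': array([-4.53612333e-01, -3.10841915e+00,  2.38958776e-03]), 'ft_force': array([-0.4666106 , -0.14493651, -0.19241405]), 'width': 87.5465650477249}
top [[371.79292806   0.         312.74216316]
 [  0.         371.79292806 204.06814265]
 [  0.           0.           1.        ]] [[ 0.02053178 -0.99914529  0.03587669]
 [-0.99500637 -0.0239262  -0.09690134]
 [ 0.09767691 -0.03370798 -0.99464717]] [  56.49954438  516.59637538 1002.9573806 ]
side [[453.61539478   0.         318.50057626]
 [  0.         453.61539478 200.29855133]
 [  0.           0.           1.        ]] [[ 9.98079486e-01  6.19438143e-02  5.50898351e-04]
 [ 4.06647356e-02 -6.48456432e-01 -7.60164874e-01]
 [-4.67302782e-02  7.58727369e-01 -6.49729991e-01]] [-500.49441863  107.11051642 1082.49768388]
```

View pics/top0.png

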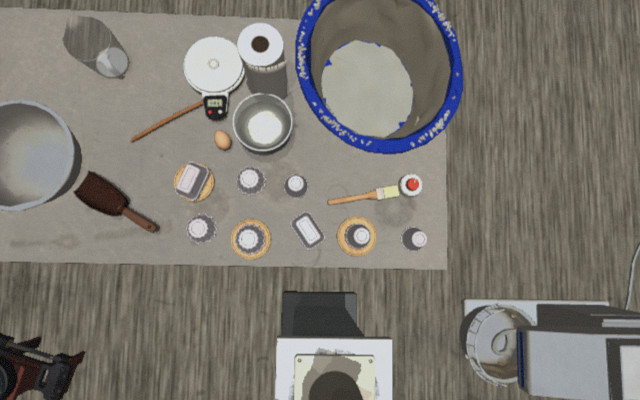

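View pics/side0.png

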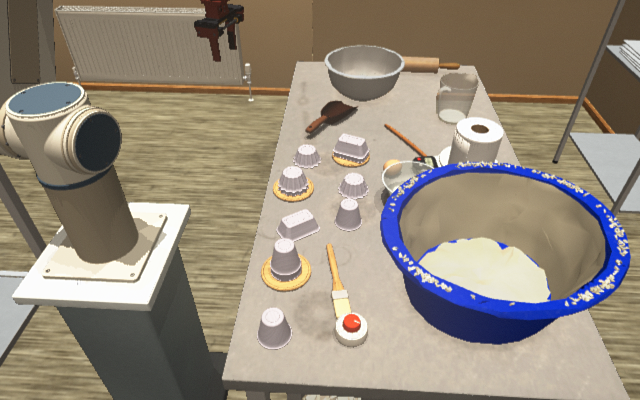

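```bash
cat > h.py <<'E'
from workcell import ctrl
import cv2, numpy as np
def ray(p,uv):
    K,R,t=map(np.array,(p['K'],p['R'],p['t']))
    d=R.T@np.linalg.inv(K)@np.array([uv[0],uv[1],1.]); return -R.T@t,d
def atz(p,uv,z):
    c,d=ray(p,uv); return c+d*(z-c[2])/d[2]
def proj(p,X):
    x=p['K']@(p['R']@np.array(X,float)+p['t']);return x[:2]/x[2]
def px(c): return np.array([c[0]*640,c[1]*400])
E
python3 - <<'E'
from h import *
Z=dict(dariole_1_center=30,brioche_1_center=20,loaf_1_center=20,dariole_stack_top=88,brioche_stack_top=60,loaf_stack_top=62,brush=0,minute_timer=0)
for n in('top','side'):
    p=ctrl.get_image(n)
    for k,z in Z.items():
        for r in ctrl.pinpoint(p,k):
            if r['confidence']>.2: print(n,k,round(r['confidence'],2),px(r['centre']).round(1),atz(p,px(r['centre']),z).round(1))
E
```

```text
top dariole_1_center 0.87 [415.1 238.2] [ 427.1 -215.2   30. ]
top dariole_1_center 0.52 [361.2 197. ] [537.5 -65.5  30. ]
top brioche_1_center 0.96 [250.7 179. ] [581.3 241.6  20. ]
top loaf_1_center 0.97 [307.6 234.6] [430.9  80.3  20. ]
top loaf_1_center 0.67 [189.1 179.7] [575.  410.3  20. ]
top dariole_stack_top 0.62 [361. 235.] [431.7 -56.1  88. ]
top brioche_stack_top 0.8 [245.5 238.6] [416.4 243.9  60. ]
top loaf_stack_top 0.74 [186.1 176. ] [578.  406.1  62. ]
top brush 0.6 [360.7 195.7] [544.8 -68.9   0. ]
top minute_timer 0.73 [407.3 188. ] [ 570.3 -202.9    0. ]
side dariole_1_center 0.95 [273.2 324.9] [ 426.9 -215.7   30. ]
side brioche_1_center 0.65 [352.7 183.8] [579. 247.  20.]
side loaf_1_center 0.88 [298.7 217.9] [445.8 102.2  20. ]
side dariole_stack_top 0.73 [284.6 244.7] [432.8 -56.2  88. ]
side brioche_stack_top 0.78 [294.3 170.2] [421.5 245.1  60. ]
side loaf_stack_top 0.84 [352.  134.9] [574.  426.2  62. ]
side brush 0.87 [335.8 280.9] [544.3 -74.7   0. ]
side minute_timer 0.84 [348.7 331.7] [ 574.1 -201.9    0. ]
side minute_timer 0.33 [351.3 209.8] [576.8 163.2  -0. ]
```

Run:
```python
import cv2
a=cv2.imread('pics/top0.png')[100:280,150:450];cv2.imwrite('pics/top0c.png',cv2.resize(a,(800,480),interpolation=cv2.INTER_CUBIC))
```

```text
(no output)
```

View pics/top0c.png

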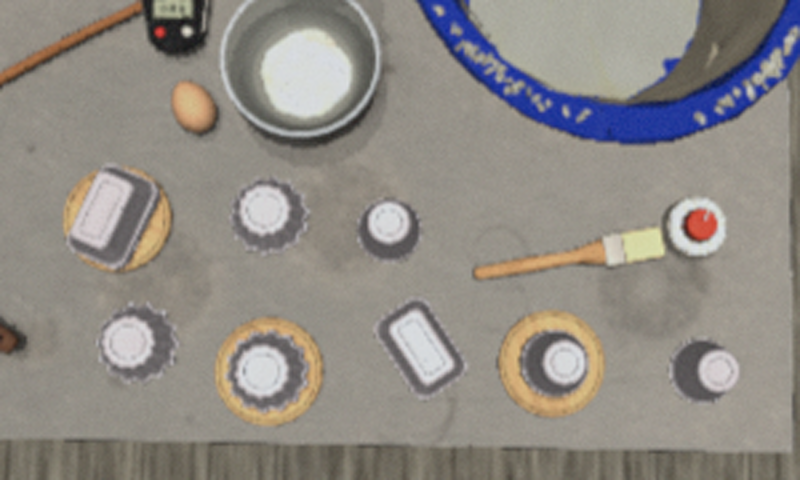

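```bash
cat >> h.py <<'E'
SEEDS=[('dar_a',427,-215,60),('dar_b',580,155,60),('bri_a',580,242,40),('bri_b',430,320,40),('loaf',431,85,40),('S_dar',432,-56,88),('S_bri',417,244,60),('S_loaf',576,410,62)]
def tops(p,seeds,thr=185):
    g=cv2.cvtColor(p['img'],cv2.COLOR_BGR2GRAY);out={}
    for n,x,y,z in seeds:
        u=proj(p,(x,y,z)); s=16; x0,y0=(u-s).astype(int)
        c=cv2.resize(g[y0:y0+2*s+1,x0:x0+2*s+1],None,fx=4,fy=4,interpolation=cv2.INTER_LINEAR)
        m=(c>thr).astype(np.uint8); m=cv2.morphologyEx(m,cv2.MORPH_OPEN,np.ones((9,9)))
        k,l,st,ce=cv2.connectedComponentsWithStats(m)
        if k<2: print(n,'none',c.max());continue
        # nearest to the seed, big
        i=max(range(1,k),key=lambda i:st[i,4]-20*np.hypot(*(ce[i]-66)))
        uv=np.array([x0,y0])+(ce[i]+.5)/4-.5
        X=atz(p,uv,z)
        cn=max(cv2.findContours((l==i).astype(np.uint8),0,1)[0],key=len)[:,0]
        w=np.array([atz(p,np.array([x0,y0])+(q+.5)/4-.5,z)[:2] for q in cn],np.float32)
        r=cv2.minAreaRect(w)
        bx=cv2.boxPoints(r);e=[bx[1]-bx[0],bx[2]-bx[1]];e=max(e,key=np.linalg.norm)
        print(n,'px',uv.round(1),'xy',X[:2].round(1),'rectc',np.round(r[0],1),'size',np.round(r[1],1),'longyaw',np.degrees(np.arctan2(e[1],e[0])).round(1)); out[n]=X
    return out
E
python3 - <<'E'
from h import *
p=ctrl.get_image('top')
for n,x,y,z in SEEDS:
    u=proj(p,(x,y,z)).astype(int);print(n,u,p['img'][u[1],u[0]])
tops(p,SEEDS)
E
```

```text
dar_a [418 238] [206 205 213]
dar_b [281 177] [124 135 144]
bri_a [249 178] [213 213 214]
bri_b [218 232] [137 147 153]
loaf [306 234] [207 203 201]
S_dar [360 234] [218 217 217]
S_bri [245 238] [218 217 214]
S_loaf [184 176] [182 184 190]
dar_a px [418.6 238.6] xy [ 425.8 -215.3] rectc [ 426.3 -216. ] size [35.1 35.5] longyaw -0.3
dar_b px [293.4 182.9] xy [567.5 122.1] rectc [567.4 123.6] size [37.9 24.1] longyaw 1.4
bri_a px [248.9 178.2] xy [580.1 243.9] rectc [580.1 243.8] size [46.1 44.7] longyaw 2.0
bri_b px [203.5 227.7] xy [443.  359.4] rectc [442.8 358.5] size [38.8 11.9] longyaw 2.8
loaf px [307.7 229.8] xy [443.6  80.8] rectc [444.5  80.7] size [69.9 36.4] longyaw 35.1
S_dar px [361.4 235.5] xy [430.6 -57. ] rectc [430.8 -56.7] size [37.4 37. ] longyaw 0.6
S_bri px [248.1 238.8] xy [416.1 237.1] rectc [416.2 237.2] size [46.4 45.1] longyaw 1.2
S_loaf px [187.4 178.3] xy [572.  402.3] rectc [572.6 402.3] size [37.  68.9] longyaw -23.4
```

Run:
```python
from h import *
S=[('dar_a',426,-215,60),('dar_b',567,118,60),('bri_a',580,244,40),('bri_b',443,370,40),('loaf',444,81,40),('S_dar',431,-57,88),('S_bri',416,237,60),('S_loaf',572,402,62)]
S=[s for s in S]
p=ctrl.get_image('top');o=tops(p,S)
q=ctrl.get_image('side')
im=cv2.resize(q['img'],None,fx=2,fy=2)
for n,x,y,z in S:
    X=o[n]; r={'d':21,'b':25}.get(n[0],0) or (21 if 'dar' in n else 25)
    for f in np.arange(0,6.3,.15):
        if 'loaf' in n:
            a=np.radians(35.1 if n=='loaf' else -23.4);t=f/6.3*4;e=[(-36+72*(t%1),-19),(36,-19+38*(t%1)),(36-72*(t%1),19),(-36,19-38*(t%1))][int(t)%4]
            d=(np.cos(a)*e[0]-np.sin(a)*e[1],np.sin(a)*e[0]+np.cos(a)*e[1])
        else: d=(r*np.cos(f),r*np.sin(f))
        u=proj(q,(X[0]+d[0],X[1]+d[1],z))*2
        cv2.circle(im,tuple(np.round(u).astype(int)),1,(0,0,255),-1)
cv2.imwrite('pics/s1.png',im[220:720,440:840])
```

```text
dar_a px [418.7 238.6] xy [ 426.  -215.7] rectc [ 426.4 -216. ] size [35.1 35.4] longyaw -0.5
dar_b px [295.2 182.9] xy [567.4 117.5] rectc [567.5 117.2] size [37.8 36.8] longyaw 1.5
bri_a px [248.8 178.2] xy [580.1 243.9] rectc [580.1 244.2] size [46.1 45.4] longyaw 2.0
bri_b px [198.1 227.7] xy [442.7 373.9] rectc [442.4 375. ] size [45.7 45. ] longyaw 2.8
loaf px [307.6 229.7] xy [443.9  80.9] rectc [444.1  80.9] size [69.6 35.6] longyaw 35.1
S_dar px [361.4 235.5] xy [430.5 -57. ] rectc [430.8 -56.7] size [37.4 37. ] longyaw 0.6
S_bri px [248.1 238.8] xy [416.1 237.1] rectc [416.2 237.2] size [46.4 45.1] longyaw 1.2
S_loaf px [187.4 178.3] xy [572.  402.4] rectc [572.5 402.4] size [36.7 69. ] longyaw -23.6
```

View pics/s1.png

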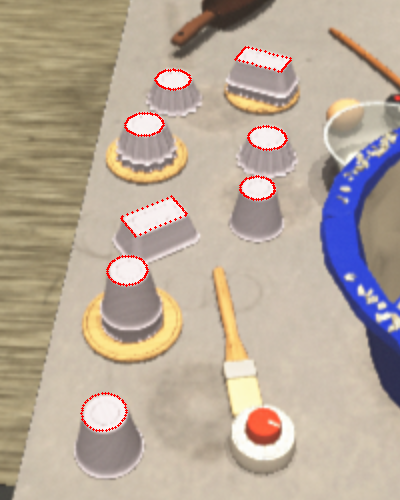

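Emit:
jog_arm --pt "26.4 -22.4 -12" --pt "26.4 -22.4 -12" --pt "26.4 -22.4 -12" --pt "26.4 -22.4 -12" --pt "26.4 -22.4 -12" --pt "26.4 -22.4 -12" --pt "26.4 -22.4 -12" --pt "26.4 -22.4 -12" --pt "26.4 -22.4 -12" --pt "26.4 -22.4 -12" --pt "0 0 0" --pt "0 0 0" --yaw '[0, 0, 0, 0, 0, 0, 0, 0, 0, 0, 0, 0]' --gripper 0

```text
t: 2.15
ee_pos: [452.2, 367.2, 100.3]
orientation: [0.446, 3.108, 0.016]
ft_force: [-0.6, 0.0, -0.2]
width: 87.4
```

Emit:
jog_arm --pt "-9.5 7.3 0" --pt "0 0 0" --pt "0 0 -20" --pt "0 0 -20" --pt "0 0 0" --pt "0 0 0" --yaw '[0, 0, 0, 0, 0, 0]'

```text
t: 2.65
ee_pos: [438.4, 381.6, 62.9]
orientation: [0.435, 3.106, 0.024]
ft_force: [-0.1, 0.6, 0.5]
width: 87.6
```

Emit:
jog_arm --pt "0 0 0" --pt "0 0 0" --pt "0 0 0" --yaw '[0, 0, 0]'

```text
t: 2.9
ee_pos: [437.3, 384.2, 65.5]
orientation: [0.429, 3.106, 0.026]
ft_force: [0.3, -0.3, -0.2]
width: 87.8
```

Run:
```python
from h import *
for i in range(4):
    o=ctrl.get_obs();print(o['t'],o['ee_pos'].round(2),o['orientation'].round(4),o['qvel'].round(3));
    if i==1: ctrl.get_image('top')
    if i==2: ctrl.get_image('top')
```

```text
2.9 [437.33 384.19  65.5 ] [0.429  3.1056 0.0264] [ 0.009 -0.019 -0.007 -0.001  0.007  0.002]
2.9 [437.33 384.19  65.5 ] [0.429  3.1056 0.0264] [ 0.009 -0.019 -0.007 -0.001  0.007  0.002]
2.95 [437.55 384.3   65.66] [0.4292 3.1053 0.0271] [-0.009  0.003  0.001 -0.001 -0.005 -0.002]
3.0 [437.64 384.09  65.5 ] [0.4296 3.1053 0.0269] [-0.006  0.006  0.004 -0.002 -0.001  0.   ]
```

Emit:
jog_arm --pt "2 -4 0" --pt "2 -4 0" --pt "0 0 0" --pt "0 0 0" --yaw '[0, 0, 0, 0]'

```text
t: 3.33
ee_pos: [442.8, 375.2, 66.7]
orientation: [0.43, 3.104, 0.029]
ft_force: [-0.4, -1.2, 0.4]
width: 87.5
```

```bash
cat >> h.py <<'E'
from scipy.spatial.transform import Rotation as Ro
def st():
    o=ctrl.get_obs();M=Ro.from_rotvec(o['orientation']).as_matrix()
    print('t',round(o['t'],2),'pos',o['ee_pos'].round(1),'jaw',np.degrees(np.arctan2(M[1,1],M[0,1])).round(1)%180,'zaxis',M[:,2].round(3),'F',o['ft_force'].round(1),'w',round(o['width'],1),'q6',o['qpos'][5].round(2),'qv',np.abs(o['qvel']).max().round(3))
E
python3 -c "
from h import *;st()"
```

```text
t 3.33 pos [442.8 375.2  66.7] jaw 74.2 zaxis [ 0.01   0.017 -1.   ] F [-0.4 -1.2  0.4] w 87.5 q6 -0.62 qv 0.014
```

Emit:
jog_arm --pt "0 0 -10" --pt "0 0 -10" --pt "0 0 -10" --pt "0 0 -8" --pt "0 0 -3" --pt "0 0 0" --pt "0 0 0" --yaw '[0, 0, 0, 0, 0, 0, 0]'

```text
t: 3.92
ee_pos: [442.1, 374.0, 19.4]
orientation: [0.432, 3.106, 0.025]
ft_force: [-0.0, 0.3, -0.1]
width: 87.8
```

```bash
python3 -c "
from h import *;st()"
```

```text
t 3.92 pos [442.1 374.   19.4] jaw 74.2 zaxis [ 0.008  0.015 -1.   ] F [-0.   0.3 -0.1] w 87.8 q6 -0.63 qv 0.017
```

Emit:
jog_arm --pt "0 0 0" --pt "0 0 0" --pt "0 0 0" --pt "0 0 0" --pt "0 0 0" --pt "0 0 0" --pt "0 0 0" --pt "0 0 0" --yaw '[0, 0, 0, 0, 0, 0, 0, 0]' --gripper 1

```text
t: 4.58
ee_pos: [442.7, 374.7, 20.7]
orientation: [0.432, 3.104, 0.028]
ft_force: [0.5, -0.1, -1.6]
width: 61.9
```

```bash
python3 -c "
from h import *;st()"
```

```text
t 4.58 pos [442.7 374.7  20.7] jaw 74.2 zaxis [ 0.01   0.017 -1.   ] F [ 0.5 -0.1 -1.6] w 61.9 q6 -0.63 qv 0.003
```

Emit:
jog_arm --pt "0 0 5" --pt "0 0 12" --pt "0 0 20" --pt "0 0 20" --pt "0 0 20" --pt "0 0 15" --pt "0 0 5" --pt "0 0 0" --pt "0 0 0" --yaw '[0, 0, 0, 0, 0, 0, 0, 0, 0]'

```text
t: 5.33
ee_pos: [442.0, 374.1, 127.1]
orientation: [0.432, 3.104, 0.029]
ft_force: [-0.2, 0.0, -1.9]
width: 61.5
```

```bash
python3 -c "
from h import *;st()
p=ctrl.get_image('side');cv2.imwrite('pics/g1.png',cv2.resize(p['img'][60:260,200:440],(720,600)))"
```

```text
t 5.33 pos [442.  374.1 127.1] jaw 74.2 zaxis [ 0.01   0.017 -1.   ] F [-0.2  0.  -1.9] w 61.5 q6 -0.62 qv 0.016
```

View pics/g1.png

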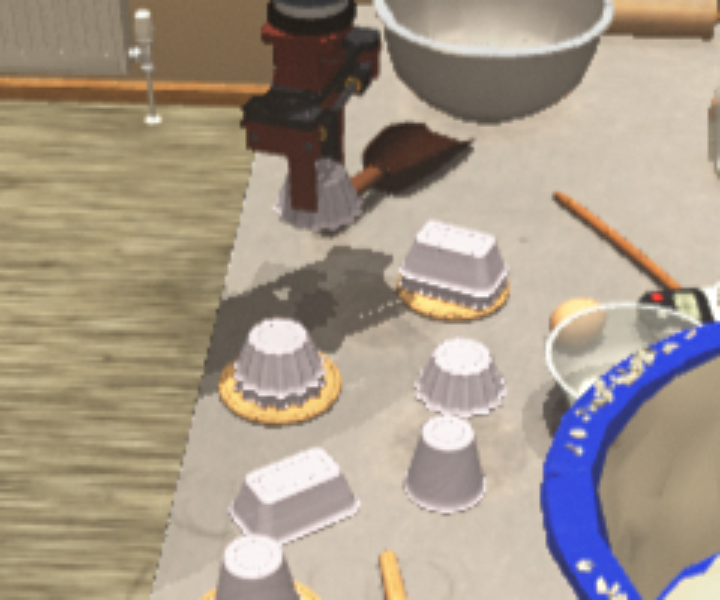

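Emit:
jog_arm --pt "-2 -10 0" --pt "-4 -20 0" --pt "-4 -22 0" --pt "-4 -22 0" --pt "-4 -22 0" --pt "-4 -18 0" --pt "-2 -10 0" --pt "-1 -4 0" --pt "0 0 0" --pt "0 0 0" --pt "0 0 0" --yaw '[0, 0, 0, 0, 0, 0, 0, 0, 0, 0, 0]'

```text
t: 6.3
ee_pos: [408.7, 235.1, 118.3]
orientation: [-0.43, -3.107, -0.013]
ft_force: [0.6, 1.1, -1.7]
width: 61.4
```

```bash
python3 -c "
from h import *;st()"
```

```text
t 6.3 pos [408.7 235.1 118.3] jaw 74.2 zaxis [-0.004  0.009 -1.   ] F [ 0.6  1.1 -1.7] w 61.4 q6 -0.82 qv 0.009
```

Emit:
jog_arm --pt "3 1 0" --pt "3 0.5 -3" --pt "1 0.3 -6" --pt "0 0 -6" --pt "0 0 -4" --pt "0 0 0" --pt "0 0 0" --yaw '[0, 0, 0, 0, 0, 0, 0]'

```text
t: 6.88
ee_pos: [417.8, 240.3, 96.8]
orientation: [-0.425, -3.109, -0.015]
ft_force: [-0.6, -0.7, -1.4]
width: 61.4
```

```bash
python3 -c "
from h import *;st()"
```

```text
t 6.88 pos [417.8 240.3  96.8] jaw 74.4 zaxis [-0.002  0.01  -1.   ] F [-0.6 -0.7 -1.4] w 61.4 q6 -0.82 qv 0.017
```

Emit:
jog_arm --pt "-0.8 -1.5 0" --pt "-0.8 -1.2 0" --pt "0 0 0" --pt "0 0 -5" --pt "0 0 -5" --pt "0 0 -5" --pt "0 0 -5" --pt "0 0 -3" --pt "0 0 0" --yaw '[0, 0, 0, 0, 0, 0, 0, 0, 0]'

```text
t: 7.63
ee_pos: [415.9, 237.1, 71.6]
orientation: [-0.426, -3.109, -0.015]
ft_force: [-0.0, 0.2, -0.9]
width: 61.9
```

```bash
python3 -c "
from h import *;st()"
```

```text
t 7.63 pos [415.9 237.1  71.6] jaw 74.4 zaxis [-0.002  0.01  -1.   ] F [-0.   0.2 -0.9] w 61.9 q6 -0.82 qv 0.008
```

Emit:
jog_arm --pt "0 0 -3" --pt "0 0 -3" --pt "0 0 -3" --pt "0 0 -3" --pt "0 0 -2" --pt "0 0 -1" --pt "0 0 0" --pt "0 0 0" --yaw '[0, 0, 0, 0, 0, 0, 0, 0]'

```text
t: 8.3
ee_pos: [415.9, 237.1, 54.5]
orientation: [-0.426, -3.109, -0.014]
ft_force: [-0.1, -0.1, -0.8]
width: 61.8
```

```bash
python3 -c "
from h import *;st()
p=ctrl.get_image('side');cv2.imwrite('pics/g2.png',cv2.resize(p['img'][100:260,220:412],(720,600)))"
```

```text
t 8.3 pos [415.9 237.1  54.5] jaw 74.4 zaxis [-0.003  0.01  -1.   ] F [-0.1 -0.1 -0.8] w 61.8 q6 -0.83 qv 0.003
```

View pics/g2.png

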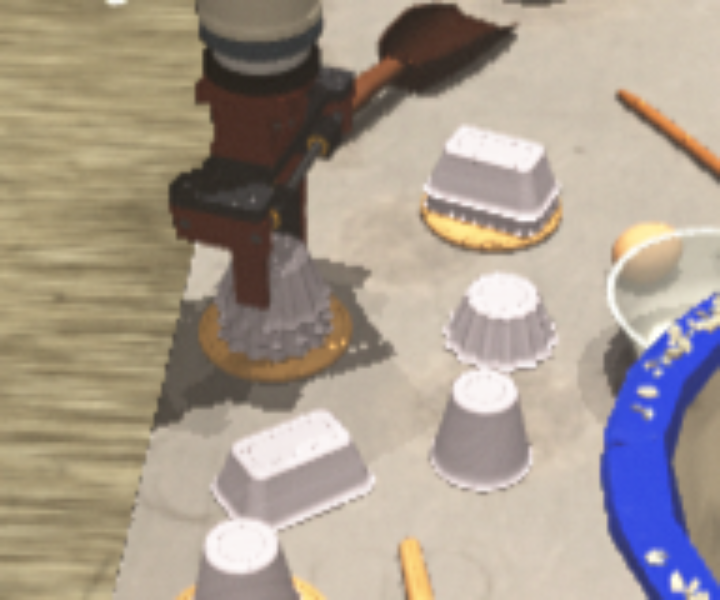

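Emit:
jog_arm --pt "0 0 -1" --pt "0 0 -0.5" --pt "0 0 0" --yaw '[0, 0, 0]'

```text
t: 8.6
ee_pos: [416.2, 237.3, 53.4]
orientation: [-0.426, -3.11, -0.015]
ft_force: [0.4, -0.6, -0.8]
width: 61.7
```

Emit:
jog_arm --pt "0 0 0" --pt "0 0 0" --pt "0 0 0" --pt "0 0 0" --pt "0 0 0" --pt "0 0 0" --pt "0 0 5" --pt "0 0 12" --pt "0 0 20" --pt "0 0 20" --pt "0 0 20" --pt "0 0 10" --pt "0 0 0" --pt "0 0 0" --yaw '[0, 0, 0, 0, 0, 0, 0, 0, 0, 0, 0, 0, 0, 0]' --gripper 0

```text
t: 9.77
ee_pos: [415.3, 236.8, 145.8]
orientation: [-0.426, -3.109, -0.014]
ft_force: [0.2, -0.3, -0.0]
width: 87.9
```

```bash
python3 -c "
from h import *;st()
p=ctrl.get_image('side');cv2.imwrite('pics/g3.png',cv2.resize(p['img'][100:260,220:412],(720,600)))"
```

```text
t 9.77 pos [415.3 236.8 145.8] jaw 74.4 zaxis [-0.002  0.01  -1.   ] F [ 0.2 -0.3 -0. ] w 87.9 q6 -0.82 qv 0.023
```

View pics/g3.png

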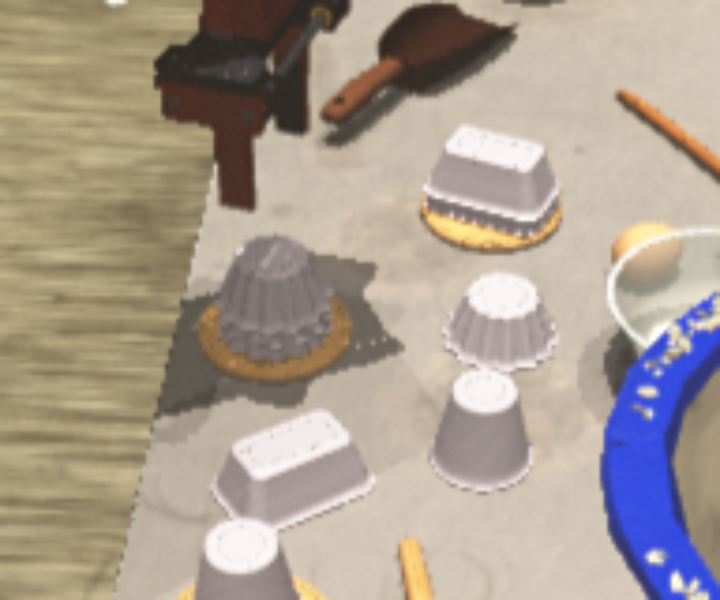

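Emit:
jog_arm --pt "10 0.5 0" --pt "20 1 0" --pt "25 1 0" --pt "25 1 -8" --pt "25 1 -12" --pt "20 1 -12" --pt "15 0.5 -10" --pt "8 0.5 -8" --pt "4 0 -5" --pt "0 0 0" --pt "0 0 0" --pt "0 0 0" --yaw '[0, 0, 0, 0, 0, 0, 0, 0, 0, 0, 0, 0]'

```text
t: 10.82
ee_pos: [574.2, 239.9, 75.5]
orientation: [-0.423, -3.096, -0.001]
ft_force: [-0.0, -0.1, -0.3]
width: 87.6
```

```bash
python3 -c "
from h import *;st()"
```

```text
t 10.82 pos [574.2 239.9  75.5] jaw 74.5 zaxis [-0.017  0.003 -1.   ] F [-0.  -0.1 -0.3] w 87.6 q6 -0.94 qv 0.004
```

Emit:
jog_arm --pt "2.5 1.8 0" --pt "2.5 1.7 0" --pt "0 0 0" --pt "0 0 -10" --pt "0 0 -15" --pt "0 0 -12" --pt "0 0 -8" --pt "0 0 -4" --pt "0 0 0" --pt "0 0 0" --yaw '[0, 0, 0, 0, 0, 0, 0, 0, 0, 0]'

```text
t: 11.65
ee_pos: [578.5, 244.9, 25.3]
orientation: [-0.42, -3.099, -0.004]
ft_force: [0.1, -0.8, -0.4]
width: 87.8
```

```bash
python3 -c "
from h import *;st()"
```

```text
t 11.65 pos [578.5 244.9  25.3] jaw 74.6 zaxis [-0.014  0.004 -1.   ] F [ 0.1 -0.8 -0.4] w 87.8 q6 -0.93 qv 0.008
```

Emit:
jog_arm --pt "1.3 -0.7 -3" --pt "0 0 -1" --pt "0 0 0" --pt "0 0 0" --yaw '[0, 0, 0, 0]'

```text
t: 11.98
ee_pos: [580.7, 244.3, 21.8]
orientation: [-0.42, -3.1, -0.005]
ft_force: [-0.2, -0.0, -1.2]
width: 87.7
```

Emit:
jog_arm --pt "0 0 0" --pt "0 0 0" --pt "0 0 0" --pt "0 0 0" --pt "0 0 0" --pt "0 0 0" --pt "0 0 0" --pt "0 0 0" --yaw '[0, 0, 0, 0, 0, 0, 0, 0]' --gripper 1

```text
t: 12.65
ee_pos: [581.3, 244.6, 23.0]
orientation: [-0.42, -3.102, -0.006]
ft_force: [0.3, 0.5, -1.7]
width: 59.0
```

```bash
python3 -c "
from h import *;st()"
```

```text
t 12.65 pos [581.3 244.6  23. ] jaw 74.6 zaxis [-0.011  0.006 -1.   ] F [ 0.3  0.5 -1.7] w 59.0 q6 -0.94 qv 0.002
```

Emit:
jog_arm --pt "0 0 5" --pt "0 0 12" --pt "0 0 20" --pt "0 0 25" --pt "0 0 25" --pt "0 0 20" --pt "-10 -0.5 5" --pt "-20 -1 0" --pt "-25 -1 0" --pt "-25 -1 0" --pt "-25 -1 0" --pt "-25 -1 0" --pt "-15 -0.5 0" --pt "-8 -0.5 0" --pt "-3 0 0" --pt "0 0 0" --pt "0 0 0" --yaw '[0, 0, 0, 0, 0, 0, 0, 0, 0, 0, 0, 0, 0, 0, 0, 0, 0]'

```text
t: 14.07
ee_pos: [412.0, 235.0, 145.8]
orientation: [-0.422, -3.104, -0.008]
ft_force: [0.5, 0.2, -0.6]
width: 59.0
```

```bash
python3 -c "
from h import *;st()"
```

```text
t 14.07 pos [412.  235.  145.8] jaw 74.5 zaxis [-0.009  0.006 -1.   ] F [ 0.5  0.2 -0.6] w 59.0 q6 -0.82 qv 0.003
```

Emit:
jog_arm --pt "2 1 0" --pt "2 1 -5" --pt "0 0 -8" --pt "0 0 -8" --pt "0 0 -6" --pt "0 0 -3" --pt "0 0 0" --pt "0 0 0" --pt "0 0 0" --yaw '[0, 0, 0, 0, 0, 0, 0, 0, 0]'

```text
t: 14.82
ee_pos: [419.7, 237.4, 110.9]
orientation: [-0.425, -3.103, -0.008]
ft_force: [0.1, 0.4, -1.1]
width: 59.3
```

```bash
python3 -c "
from h import *;st()"
```

```text
t 14.82 pos [419.7 237.4 110.9] jaw 74.4 zaxis [-0.009  0.006 -1.   ] F [ 0.1  0.4 -1.1] w 59.3 q6 -0.83 qv 0.006
```

Emit:
jog_arm --pt "-2 0 0" --pt "0 0 -5" --pt "0 0 -6" --pt "0 0 -6" --pt "0 0 -5" --pt "0 0 -3" --pt "0 0 0" --pt "0 0 0" --yaw '[0, 0, 0, 0, 0, 0, 0, 0]'

```text
t: 15.48
ee_pos: [417.6, 237.5, 83.7]
orientation: [-0.425, -3.104, -0.009]
ft_force: [0.3, 0.7, -0.1]
width: 59.1
```

```bash
python3 -c "
from h import *;st()"
```

```text
t 15.48 pos [417.6 237.5  83.7] jaw 74.4 zaxis [-0.008  0.007 -1.   ] F [ 0.3  0.7 -0.1] w 59.1 q6 -0.82 qv 0.011
```

Emit:
jog_arm --pt "-0.5 0 -3" --pt "0 0 -3" --pt "0 0 -3" --pt "0 0 -3" --pt "0 0 -1.5" --pt "0 0 -0.5" --pt "0 0 0" --pt "0 0 0" --yaw '[0, 0, 0, 0, 0, 0, 0, 0]'

```text
t: 16.15
ee_pos: [417.4, 237.7, 68.4]
orientation: [-0.425, -3.105, -0.009]
ft_force: [-0.1, -0.3, -0.5]
width: 58.8
```

```bash
python3 -c "
from h import *;st()"
```

```text
t 16.15 pos [417.4 237.7  68.4] jaw 74.4 zaxis [-0.007  0.007 -1.   ] F [-0.1 -0.3 -0.5] w 58.8 q6 -0.82 qv 0.002
```

Emit:
jog_arm --pt "0 0 0" --pt "0 0 0" --pt "0 0 0" --pt "0 0 0" --pt "0 0 0" --pt "0 0 0" --pt "0 0 5" --pt "0 0 12" --pt "0 0 20" --pt "0 0 20" --pt "0 0 15" --pt "0 0 5" --pt "0 0 0" --yaw '[0, 0, 0, 0, 0, 0, 0, 0, 0, 0, 0, 0, 0]' --gripper 0

```text
t: 17.23
ee_pos: [416.8, 237.3, 150.1]
orientation: [-0.425, -3.104, -0.008]
ft_force: [-0.5, -0.6, -0.9]
width: 88.1
```

Emit:
jog_arm --pt "1 -8 0" --pt "3 -18 0" --pt "3 -20 0" --pt "4 -20 0" --pt "4 -20 0" --pt "4 -20 0" --pt "4 -18 0" --pt "2 -12 0" --pt "1 -6 0" --pt "0 0 0" --pt "0 0 0" --pt "0 0 0" --yaw '[3, 6, 6, 6, 6, 6, 6, 5, 3, 1, 0, 0]'

```text
t: 18.23
ee_pos: [439.4, 88.9, 143.2]
orientation: [0.933, -2.979, -0.004]
ft_force: [-0.1, -0.3, -0.4]
width: 87.6
```

```bash
python3 -c "
from h import *;st()
p=ctrl.get_image('side');cv2.imwrite('pics/g4.png',cv2.resize(p['img'][100:260,220:412],(720,600)))"
```

```text
t 18.23 pos [439.4  88.9 143.2] jaw 124.8 zaxis [-0.019 -0.003 -1.   ] F [-0.1 -0.3 -0.4] w 87.6 q6 -2.0 qv 0.01
```

View pics/g4.png

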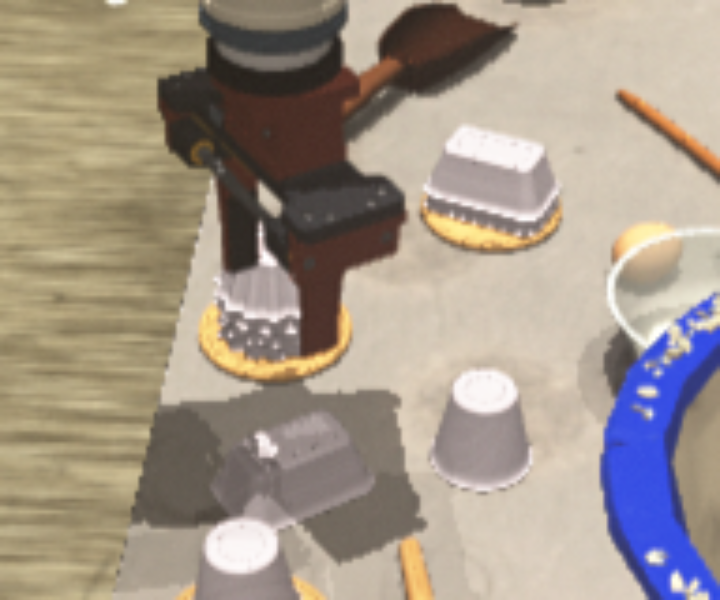

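Emit:
jog_arm --pt "2 -4 -5" --pt "2 -3 -15" --pt "0 0 -20" --pt "0 0 -18" --pt "0 0 -8" --pt "0 0 -4" --pt "0 0 0" --pt "0 0 0" --yaw '[0, 0, 0, 0, 0, 0, 0, 0]'

```text
t: 18.95
ee_pos: [444.7, 84.1, 69.8]
orientation: [0.935, -2.982, -0.003]
ft_force: [0.4, 0.5, 0.6]
width: 87.7
```

```bash
python3 -c "
from h import *;st()"
```

```text
t 18.95 pos [444.7  84.1  69.8] jaw 124.8 zaxis [-0.016 -0.003 -1.   ] F [0.4 0.5 0.6] w 87.7 q6 -2.02 qv 0.007
```

Emit:
jog_arm --pt "-0.5 -2 0" --pt "0 -1 -8" --pt "0 0 -12" --pt "0 0 -12" --pt "0 0 -8" --pt "0 0 -4" --pt "0 0 0" --pt "0 0 0" --yaw '[0, 0, 0, 0, 0, 0, 0, 0]'

```text
t: 19.62
ee_pos: [447.6, 81.1, 26.5]
orientation: [0.937, -2.991, -0.001]
ft_force: [0.1, -0.1, 1.0]
width: 87.6
```

```bash
python3 -c "
from h import *;st()"
```

```text
t 19.62 pos [447.6  81.1  26.5] jaw 124.8 zaxis [-0.007 -0.002 -1.   ] F [ 0.1 -0.1  1. ] w 87.6 q6 -2.02 qv 0.006
```

Emit:
jog_arm --pt "-2 0 -2" --pt "-1 0 -2" --pt "0 0 -0.5" --pt "0 0 0" --yaw '[0, 0, 0, 0]'

```text
t: 19.95
ee_pos: [445.1, 81.2, 22.8]
orientation: [0.938, -2.993, -0.001]
ft_force: [0.9, -0.1, -0.0]
width: 87.8
```

Emit:
jog_arm --pt "0 0 0" --pt "0 0 0" --pt "0 0 0" --pt "0 0 0" --pt "0 0 0" --pt "0 0 0" --pt "0 0 0" --pt "0 0 0" --yaw '[0, 0, 0, 0, 0, 0, 0, 0]' --gripper 1

```text
t: 20.62
ee_pos: [445.7, 81.4, 23.4]
orientation: [0.938, -2.994, -0.0]
ft_force: [0.5, 0.3, -0.5]
width: 46.6
```

```bash
python3 -c "
from h import *;st()"
```

```text
t 20.62 pos [445.7  81.4  23.4] jaw 124.8 zaxis [-0.004 -0.001 -1.   ] F [ 0.5  0.3 -0.5] w 46.6 q6 -2.02 qv 0.002
```

Emit:
jog_arm --pt "0 0 5" --pt "0 0 12" --pt "0 0 25" --pt "0 0 25" --pt "0 0 25" --pt "0 0 20" --pt "5 10 5" --pt "9 22 0" --pt "11 28 0" --pt "11 28 0" --pt "11 28 0" --pt "11 28 0" --pt "11 28 0" --pt "11 28 0" --pt "11 28 0" --pt "11 28 0" --pt "9 22 0" --pt "5 12 0" --pt "2 5 0" --pt "0 0 0" --yaw '[0, 0, 0, 0, 0, 0, -2, -4, -5, -5, -5, -5, -5, -5, -5, -5, -4, -3, -2, 0]'

```text
t: 22.28
ee_pos: [561.8, 390.8, 152.1]
orientation: [-0.628, -3.072, -0.011]
ft_force: [-0.2, -0.3, -1.4]
width: 46.7
```

Emit:
jog_arm --pt "0 0 0" --pt "0 0 0" --yaw '[0, 0]'

```text
t: 22.45
ee_pos: [561.0, 390.4, 151.8]
orientation: [-0.624, -3.072, -0.009]
ft_force: [0.7, -0.1, -0.1]
width: 46.7
```

```bash
python3 -c "
from h import *;st()"
```

```text
t 22.45 pos [561.  390.4 151.8] jaw 67.0 zaxis [-0.005  0.007 -1.   ] F [ 0.7 -0.1 -0.1] w 46.7 q6 -0.59 qv 0.014
```

Emit:
jog_arm --pt "4 4 0" --pt "4 4 0" --pt "3 2 -8" --pt "0 0 -14" --pt "0 0 -14" --pt "0 0 -8" --pt "0 0 -3" --pt "0 0 0" --pt "0 0 0" --yaw '[-0.5, 0, 0, 0, 0, 0, 0, 0, 0]'

```text
t: 23.2
ee_pos: [571.5, 397.3, 97.7]
orientation: [-0.638, -3.066, -0.003]
ft_force: [-0.3, -0.6, -0.9]
width: 46.6
```

```bash
python3 -c "
from h import *;st()"
```

```text
t 23.2 pos [571.5 397.3  97.7] jaw 66.5 zaxis [-0.009  0.004 -1.   ] F [-0.3 -0.6 -0.9] w 46.6 q6 -0.58 qv 0.014
```

Emit:
jog_arm --pt "1 2.5 0" --pt "1 1.5 0" --pt "0 0 0" --pt "0 0 0" --yaw '[0, 0, 0, 0]'

```text
t: 23.53
ee_pos: [574.1, 402.0, 98.6]
orientation: [-0.639, -3.067, -0.005]
ft_force: [-0.8, -0.8, -1.0]
width: 46.7
```

```bash
python3 -c "
from h import *;st()"
```

```text
t 23.53 pos [574.1 402.   98.6] jaw 66.5 zaxis [-0.008  0.005 -1.   ] F [-0.8 -0.8 -1. ] w 46.7 q6 -0.58 qv 0.008
```

Aligned; descend toward 60.

Emit:
jog_arm --pt "0 0 -4" --pt "0 0 -6" --pt "0 0 -6" --pt "0 0 -5" --pt "0 0 -4" --pt "0 0 -2" --pt "0 0 0" --pt "0 0 0" --yaw '[0, 0, 0, 0, 0, 0, 0, 0]'

```text
t: 24.2
ee_pos: [574.1, 402.1, 69.0]
orientation: [-0.638, -3.067, -0.005]
ft_force: [-0.0, -0.1, -0.9]
width: 46.8
```

```bash
python3 -c "
from h import *;st()"
```

```text
t 24.2 pos [574.1 402.1  69. ] jaw 66.5 zaxis [-0.008  0.005 -1.   ] F [-0.  -0.1 -0.9] w 46.8 q6 -0.58 qv 0.008
```

Emit:
jog_arm --pt "0 0 -3" --pt "0 0 -3" --pt "0 0 -2" --pt "0 0 -0.5" --pt "0 0 0" --pt "0 0 0" --yaw '[0, 0, 0, 0, 0, 0]'

```text
t: 24.7
ee_pos: [574.3, 402.4, 60.1]
orientation: [-0.639, -3.068, -0.006]
ft_force: [0.1, 0.2, 0.2]
width: 46.6
```

```bash
python3 -c "
from h import *;st()"
```

```text
t 24.7 pos [574.3 402.4  60.1] jaw 66.5 zaxis [-0.007  0.006 -1.   ] F [0.1 0.2 0.2] w 46.6 q6 -0.58 qv 0.002
```

Emit:
jog_arm --pt "0 0 0" --pt "0 0 0" --pt "0 0 0" --pt "0 0 0" --pt "0 0 0" --pt "0 0 0" --pt "0 0 5" --pt "0 0 12" --pt "0 0 20" --pt "0 0 20" --pt "0 0 15" --pt "0 0 5" --pt "0 0 0" --yaw '[0, 0, 0, 0, 0, 0, 0, 0, 0, 0, 0, 0, 0]' --gripper 0

```text
t: 25.78
ee_pos: [574.6, 402.4, 145.1]
orientation: [-0.639, -3.069, -0.008]
ft_force: [0.2, 0.1, -1.3]
width: 87.9
```

Emit:
jog_arm --pt "0 -10 0" --pt "-1 -22 0" --pt "-1 -28 0" --pt "-1 -28 0" --pt "-1 -28 0" --pt "-1 -28 0" --pt "-1 -28 0" --pt "-1 -28 0" --pt "-1 -28 0" --pt "0 -22 0" --pt "0 -12 0" --pt "0 -5 0" --pt "0 0 0" --pt "0 0 0" --pt "0 0 0" --yaw '[0, 0, 0, 0, 0, 0, 0, 0, 0, 0, 0, 0, 0, 0, 0]'

```text
t: 27.03
ee_pos: [556.0, 117.7, 135.9]
orientation: [-0.634, -3.057, 0.002]
ft_force: [-0.2, 0.5, -0.2]
width: 87.5
```

```bash
python3 -c "
from h import *;st()
p=ctrl.get_image('side');cv2.imwrite('pics/g5.png',cv2.resize(p['img'][100:260,220:412],(720,600)))"
```

```text
t 27.03 pos [556.  117.7 135.9] jaw 66.6 zaxis [-0.02   0.003 -1.   ] F [-0.2  0.5 -0.2] w 87.5 q6 -0.98 qv 0.01
```

View pics/g5.png

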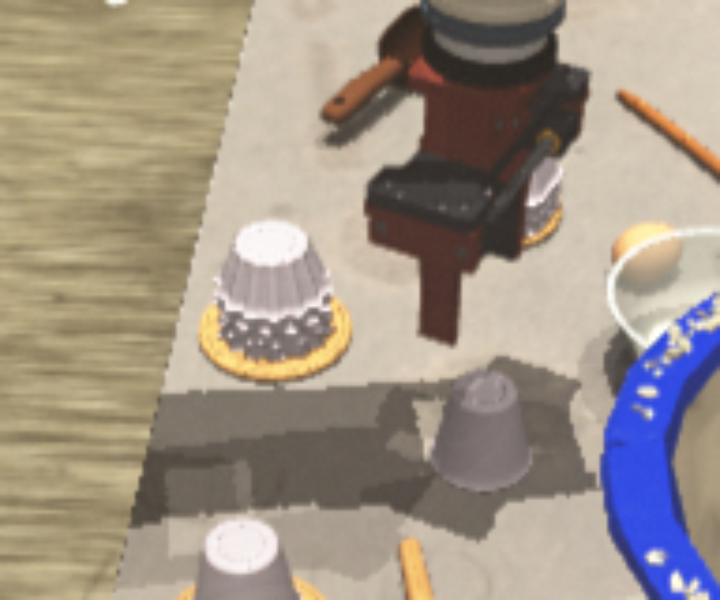

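Emit:
jog_arm --pt "4 0 0" --pt "4 0 -5" --pt "2 0 -10" --pt "0 0 -15" --pt "0 0 -8" --pt "0 0 -4" --pt "0 0 0" --pt "0 0 0" --yaw '[0, 0, 0, 0, 0, 0, 0, 0]'

```text
t: 27.75
ee_pos: [568.0, 122.3, 89.4]
orientation: [-0.624, -3.06, 0.001]
ft_force: [-0.4, -0.1, 0.0]
width: 87.8
```

```bash
python3 -c "
from h import *;st()"
```

```text
t 27.75 pos [568.  122.3  89.4] jaw 66.9 zaxis [-0.019  0.003 -1.   ] F [-0.4 -0.1  0. ] w 87.8 q6 -0.99 qv 0.015
```

Emit:
jog_arm --pt "-0.5 -2.5 0" --pt "0 -2 0" --pt "0 0 -8" --pt "0 0 -14" --pt "0 0 -14" --pt "0 0 -9" --pt "0 0 -4" --pt "0 0 0" --pt "0 0 0" --yaw '[0, 0, 0, 0, 0, 0, 0, 0, 0]'

```text
t: 28.5
ee_pos: [569.6, 117.0, 39.9]
orientation: [-0.626, -3.065, -0.002]
ft_force: [0.3, -0.5, 0.3]
width: 88.0
```

```bash
python3 -c "
from h import *;st()"
```

```text
t 28.5 pos [569.6 117.   39.9] jaw 66.9 zaxis [-0.013  0.004 -1.   ] F [ 0.3 -0.5  0.3] w 88.0 q6 -1.0 qv 0.008
```

Emit:
jog_arm --pt "-1.5 0.3 -3" --pt "-0.7 0 -3" --pt "0 0 -1" --pt "0 0 0" --pt "0 0 0" --yaw '[0, 0, 0, 0, 0]'

```text
t: 28.92
ee_pos: [568.2, 117.6, 33.9]
orientation: [-0.627, -3.067, -0.004]
ft_force: [0.0, -0.6, 0.6]
width: 87.5
```

Emit:
jog_arm --pt "0 0 0" --pt "0 0 0" --pt "0 0 0" --pt "0 0 0" --pt "0 0 0" --pt "0 0 0" --pt "0 0 0" --pt "0 0 0" --yaw '[0, 0, 0, 0, 0, 0, 0, 0]' --gripper 1

```text
t: 29.58
ee_pos: [568.8, 117.7, 34.7]
orientation: [-0.627, -3.068, -0.005]
ft_force: [0.3, 0.3, -0.0]
width: 49.5
```

```bash
python3 -c "
from h import *;st()"
```

```text
t 29.58 pos [568.8 117.7  34.7] jaw 66.9 zaxis [-0.009  0.005 -1.   ] F [ 0.3  0.3 -0. ] w 49.5 q6 -0.99 qv 0.002
```

Emit:
jog_arm --pt "0 0 5" --pt "0 0 12" --pt "0 0 25" --pt "0 0 25" --pt "0 0 25" --pt "0 0 20" --pt "-4 -5 5" --pt "-10 -13 0" --pt "-16 -20 0" --pt "-18 -22 0" --pt "-18 -22 0" --pt "-18 -22 0" --pt "-18 -22 0" --pt "-14 -18 0" --pt "-8 -10 0" --pt "-4 -5 0" --pt "-1 -2 0" --pt "0 0 0" --pt "0 0 0" --pt "0 0 0" --yaw '[0, 0, 0, 0, 0, 0, 0, 0, 0, 0, 0, 0, 0, 0, 0, 0, 0, 0, 0, 0]'

```text
t: 31.25
ee_pos: [415.2, -54.0, 153.2]
orientation: [-0.623, -3.053, -0.0]
ft_force: [-1.0, 0.1, -1.1]
width: 49.1
```

```bash
python3 -c "
from h import *;st()
p=ctrl.get_image('side');cv2.imwrite('pics/g6.png',cv2.resize(p['img'][140:340,200:440],(720,600)))"
```

```text
t 31.25 pos [415.2 -54.  153.2] jaw 66.9 zaxis [-0.025  0.005 -1.   ] F [-1.   0.1 -1.1] w 49.1 q6 -1.33 qv 0.008
```

View pics/g6.png

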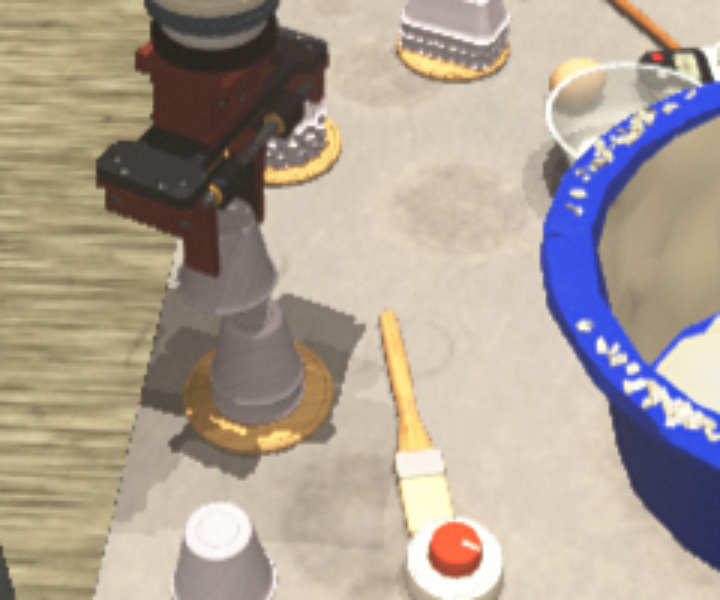

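Emit:
jog_arm --pt "4 -1 0" --pt "5 -1 0" --pt "4 -0.5 0" --pt "1 0 0" --pt "0 0 0" --pt "0 0 0" --yaw '[0, 0, 0, 0, 0, 0]'

```text
t: 31.8
ee_pos: [433.4, -55.2, 153.2]
orientation: [-0.617, -3.056, -0.001]
ft_force: [0.2, 0.1, -0.9]
width: 49.4
```

```bash
python3 -c "
from h import *;st()"
```

```text
t 31.8 pos [433.4 -55.2 153.2] jaw 67.2 zaxis [-0.023  0.005 -1.   ] F [ 0.2  0.1 -0.9] w 49.4 q6 -1.33 qv 0.008
```

Emit:
jog_arm --pt "-0.8 -0.8 0" --pt "-0.3 -0.4 -5" --pt "0 0 -10" --pt "0 0 -10" --pt "0 0 -6" --pt "0 0 -3" --pt "0 0 0" --pt "0 0 0" --yaw '[0, 0, 0, 0, 0, 0, 0, 0]'

```text
t: 32.47
ee_pos: [431.2, -56.6, 116.9]
orientation: [-0.618, -3.056, -0.001]
ft_force: [-0.1, -0.1, 0.3]
width: 49.4
```

```bash
python3 -c "
from h import *;st()"
```

```text
t 32.47 pos [431.2 -56.6 116.9] jaw 67.1 zaxis [-0.023  0.005 -1.   ] F [-0.1 -0.1  0.3] w 49.4 q6 -1.33 qv 0.008
```

Emit:
jog_arm --pt "0.3 0 -4" --pt "0 0 -6" --pt "0 0 -6" --pt "0 0 -5" --pt "0 0 -3" --pt "0 0 0" --pt "0 0 0" --yaw '[0, 0, 0, 0, 0, 0, 0]'

```text
t: 33.05
ee_pos: [432.2, -56.7, 91.1]
orientation: [-0.618, -3.058, -0.001]
ft_force: [0.5, -1.1, -1.2]
width: 49.6
```

```bash
python3 -c "
from h import *;st()"
```

```text
t 33.05 pos [432.2 -56.7  91.1] jaw 67.1 zaxis [-0.022  0.005 -1.   ] F [ 0.5 -1.1 -1.2] w 49.6 q6 -1.33 qv 0.012
```

Emit:
jog_arm --pt "0 0 -3" --pt "0 0 -2.5" --pt "0 0 -1.5" --pt "0 0 -0.5" --pt "0 0 0" --pt "0 0 0" --yaw '[0, 0, 0, 0, 0, 0]'

```text
t: 33.55
ee_pos: [432.5, -56.7, 83.0]
orientation: [-0.618, -3.058, -0.001]
ft_force: [0.7, -0.7, -0.5]
width: 49.7
```

```bash
python3 -c "
from h import *;st()"
```

```text
t 33.55 pos [432.5 -56.7  83. ] jaw 67.1 zaxis [-0.021  0.005 -1.   ] F [ 0.7 -0.7 -0.5] w 49.7 q6 -1.33 qv 0.003
```

Release, rise, and go toward dar_a (426, -215.7).

Emit:
jog_arm --pt "0 0 0" --pt "0 0 0" --pt "0 0 0" --pt "0 0 0" --pt "0 0 0" --pt "0 0 0" --pt "0 0 5" --pt "0 0 12" --pt "0 0 20" --pt "0 0 20" --pt "0 0 5" --pt "0 0 0" --yaw '[0, 0, 0, 0, 0, 0, 0, 0, 0, 0, 0, 0]' --gripper 0

```text
t: 34.55
ee_pos: [432.1, -56.7, 148.5]
orientation: [-0.618, -3.057, -0.001]
ft_force: [-0.0, 0.6, -0.1]
width: 88.2
```

Emit:
jog_arm --pt "0 -8 0" --pt "0 -16 0" --pt "0 -22 0" --pt "0 -25 0" --pt "0 -25 0" --pt "0 -22 0" --pt "0 -15 -5" --pt "0 -8 -5" --pt "0 -4 -3" --pt "0 0 0" --pt "0 0 0" --pt "0 0 0" --yaw '[0, 0, 0, 0, 0, 0, 0, 0, 0, 0, 0, 0]'

```text
t: 35.55
ee_pos: [426.4, -209.0, 125.9]
orientation: [-0.611, -3.048, -0.005]
ft_force: [-0.6, 0.3, -0.3]
width: 87.7
```

```bash
python3 -c "
from h import *;st()
p=ctrl.get_image('side');cv2.imwrite('pics/g7.png',cv2.resize(p['img'][140:340,200:440],(720,600)))"
```

```text
t 35.55 pos [ 426.4 -209.   125.9] jaw 67.3 zaxis [-0.032  0.01  -0.999] F [-0.6  0.3 -0.3] w 87.7 q6 -1.65 qv 0.008
```

View pics/g7.png

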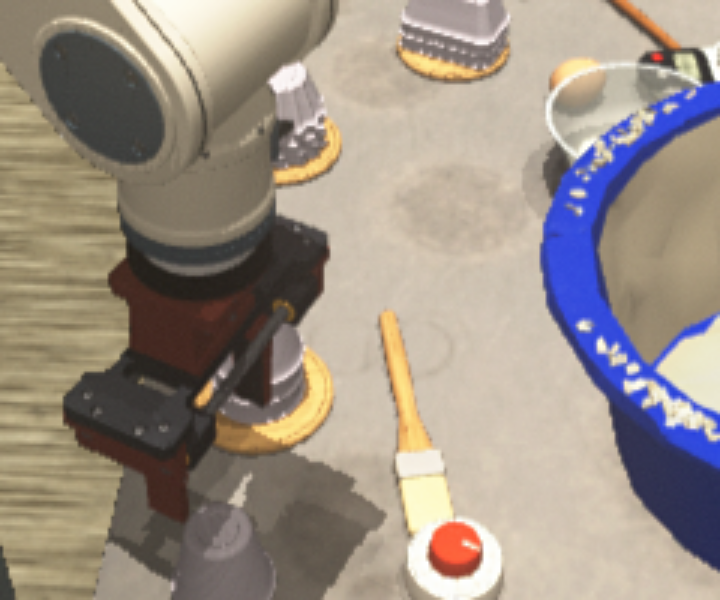

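Emit:
jog_arm --pt "0 -3 0" --pt "0 -2.5 0" --pt "0 0 -10" --pt "0 0 -12" --pt "0 0 -8" --pt "0 0 -4" --pt "0 0 0" --pt "0 0 0" --yaw '[0, 0, 0, 0, 0, 0, 0, 0]'

```text
t: 36.27
ee_pos: [427.4, -212.7, 90.0]
orientation: [-0.605, -3.051, -0.004]
ft_force: [-0.4, 0.4, 0.0]
width: 87.8
```

```bash
python3 -c "
from h import *;st()"
```

```text
t 36.27 pos [ 427.4 -212.7   90. ] jaw 67.6 zaxis [-0.03   0.009 -1.   ] F [-0.4  0.4  0. ] w 87.8 q6 -1.65 qv 0.012
```

Emit:
jog_arm --pt "-1 -1.5 0" --pt "-0.5 -1 0" --pt "0 0 -8" --pt "0 0 -14" --pt "0 0 -12" --pt "0 0 -8" --pt "0 0 -4" --pt "0 0 0" --pt "0 0 0" --yaw '[0, 0, 0, 0, 0, 0, 0, 0, 0]'

```text
t: 37.02
ee_pos: [427.2, -216.6, 42.4]
orientation: [-0.606, -3.055, -0.002]
ft_force: [0.0, -0.0, 0.1]
width: 87.8
```

```bash
python3 -c "
from h import *;st()"
```

```text
t 37.02 pos [ 427.2 -216.6   42.4] jaw 67.6 zaxis [-0.026  0.006 -1.   ] F [ 0.  -0.   0.1] w 87.8 q6 -1.66 qv 0.009
```

Emit:
jog_arm --pt "-1 0.6 -3" --pt "0 0 -3" --pt "0 0 -1.5" --pt "0 0 0" --pt "0 0 0" --yaw '[0, 0, 0, 0, 0]'

```text
t: 37.43
ee_pos: [426.9, -216.4, 35.4]
orientation: [-0.607, -3.058, -0.001]
ft_force: [0.4, -0.2, -0.3]
width: 88.0
```

Emit:
jog_arm --pt "0 0 0" --pt "0 0 0" --pt "0 0 0" --pt "0 0 0" --pt "0 0 0" --pt "0 0 0" --pt "0 0 0" --pt "0 0 0" --yaw '[0, 0, 0, 0, 0, 0, 0, 0]' --gripper 1

```text
t: 38.1
ee_pos: [427.4, -216.6, 36.1]
orientation: [-0.607, -3.059, -0.0]
ft_force: [-0.2, 0.1, -0.2]
width: 48.6
```

```bash
python3 -c "
from h import *;st()"
```

```text
t 38.1 pos [ 427.4 -216.6   36.1] jaw 67.6 zaxis [-0.023  0.005 -1.   ] F [-0.2  0.1 -0.2] w 48.6 q6 -1.66 qv 0.001
```

Emit:
jog_arm --pt "0 0 5" --pt "0 0 12" --pt "0 0 25" --pt "0 0 30" --pt "0 0 30" --pt "0 0 25" --pt "0 0 15" --pt "0 0 5" --pt "0 0 0" --pt "0 0 0" --yaw '[0, 0, 0, 0, 0, 0, 0, 0, 0, 0]'

```text
t: 38.93
ee_pos: [424.3, -214.9, 190.4]
orientation: [-0.606, -3.055, -0.002]
ft_force: [0.3, 0.1, -1.6]
width: 48.5
```

Emit:
jog_arm --pt "0 8 0" --pt "0 16 0" --pt "1 22 0" --pt "1 25 0" --pt "1 25 0" --pt "1 22 0" --pt "0 16 0" --pt "0 8 0" --pt "0 4 0" --pt "0 0 0" --pt "0 0 0" --pt "0 0 0" --yaw '[0, 0, 0, 0, 0, 0, 0, 0, 0, 0, 0, 0]'

```text
t: 39.93
ee_pos: [419.0, -58.6, 177.7]
orientation: [-0.606, -3.03, -0.005]
ft_force: [0.3, -0.5, -0.7]
width: 48.4
```

```bash
python3 -c "
from h import *;st()"
```

```text
t 39.93 pos [419.  -58.6 177.7] jaw 67.4 zaxis [-0.05   0.013 -0.999] F [ 0.3 -0.5 -0.7] w 48.4 q6 -1.35 qv 0.01
```

Emit:
jog_arm --pt "3 0.3 0" --pt "4 0.3 0" --pt "3 0.3 0" --pt "1 0 0" --pt "0 0 0" --pt "0 0 0" --yaw '[0, 0, 0, 0, 0, 0]'

```text
t: 40.43
ee_pos: [432.1, -60.3, 177.8]
orientation: [-0.612, -3.03, -0.004]
ft_force: [-0.6, -0.1, -1.9]
width: 48.2
```

```bash
python3 -c "
from h import *;st()"
```

```text
t 40.43 pos [432.1 -60.3 177.8] jaw 67.2 zaxis [-0.049  0.013 -0.999] F [-0.6 -0.1 -1.9] w 48.2 q6 -1.34 qv 0.005
```

Emit:
jog_arm --pt "0.3 1.5 0" --pt "0 1 -6" --pt "0 0 -10" --pt "0 0 -10" --pt "0 0 -6" --pt "0 0 -3" --pt "0 0 0" --pt "0 0 0" --yaw '[0, 0, 0, 0, 0, 0, 0, 0]'

```text
t: 41.1
ee_pos: [431.3, -57.2, 138.6]
orientation: [-0.612, -3.029, -0.004]
ft_force: [0.3, 0.4, -0.4]
width: 48.5
```

```bash
python3 -c "
from h import *;st()"
```

```text
t 41.1 pos [431.3 -57.2 138.6] jaw 67.2 zaxis [-0.05   0.013 -0.999] F [ 0.3  0.4 -0.4] w 48.5 q6 -1.34 qv 0.009
```

Emit:
jog_arm --pt "0.8 0 -4" --pt "0 0 -6" --pt "0 0 -6" --pt "0 0 -5" --pt "0 0 -3" --pt "0 0 0" --pt "0 0 0" --yaw '[0, 0, 0, 0, 0, 0, 0]'

```text
t: 41.68
ee_pos: [432.8, -57.3, 112.4]
orientation: [-0.612, -3.03, -0.004]
ft_force: [-0.4, 0.5, -0.4]
width: 47.9
```

```bash
python3 -c "
from h import *;st()"
```

```text
t 41.68 pos [432.8 -57.3 112.4] jaw 67.2 zaxis [-0.049  0.013 -0.999] F [-0.4  0.5 -0.4] w 47.9 q6 -1.34 qv 0.009
```

Emit:
jog_arm --pt "0 0 -2.5" --pt "0 0 -2.5" --pt "0 0 -1.5" --pt "0 0 -0.5" --pt "0 0 0" --pt "0 0 0" --yaw '[0, 0, 0, 0, 0, 0]'

```text
t: 42.18
ee_pos: [433.4, -57.3, 105.1]
orientation: [-0.612, -3.031, -0.005]
ft_force: [-0.4, 0.0, -1.4]
width: 48.8
```

```bash
python3 -c "
from h import *;st()"
```

```text
t 42.18 pos [433.4 -57.3 105.1] jaw 67.2 zaxis [-0.048  0.013 -0.999] F [-0.4  0.  -1.4] w 48.8 q6 -1.34 qv 0.002
```

Release, rise, and move away so that the cameras see all.

Emit:
jog_arm --pt "0 0 0" --pt "0 0 0" --pt "0 0 0" --pt "0 0 0" --pt "0 0 0" --pt "0 0 0" --pt "0 0 5" --pt "0 0 12" --pt "0 0 20" --pt "0 0 25" --pt "0 0 25" --pt "0 0 20" --pt "0 0 10" --pt "0 0 0" --yaw '[0, 0, 0, 0, 0, 0, 0, 0, 0, 0, 0, 0, 0, 0]' --gripper 0

```text
t: 43.35
ee_pos: [431.5, -57.1, 229.2]
orientation: [-0.612, -3.029, -0.004]
ft_force: [0.6, 0.7, -0.1]
width: 87.6
```

Emit:
jog_arm --pt "0 -15 0" --pt "0 -25 0" --pt "0 -35 0" --pt "0 -35 0" --pt "0 -35 0" --pt "0 -35 0" --pt "0 -35 0" --pt "0 -35 0" --pt "0 -35 0" --pt "0 -25 0" --pt "0 -15 0" --pt "0 0 0" --pt "0 0 0" --pt "0 0 0" --yaw '[0, 0, 0, 0, 0, 0, 0, 0, 0, 0, 0, 0, 0, 0]'

```text
t: 44.52
ee_pos: [425.2, -393.9, 222.1]
orientation: [-0.605, -3.024, -0.013]
ft_force: [0.1, 0.8, 0.4]
width: 87.9
```

Run:
```python
from h import *
st()
p=ctrl.get_image('top');q=ctrl.get_image('side')
S=[('S_dar',431,-57,128),('S_bri',416,237,84),('S_loaf',572,402,76)]
tops(p,S)
cv2.imwrite('pics/f_top.png',cv2.resize(p['img'][100:280,150:450],(800,480)))
im=cv2.resize(q['img'],None,fx=2,fy=2)
F=[(431,-57,128,21,21),(416.1,237.1,84,25,25),(431,-57,68,33,33),(416.1,237.1,44,39,39)]
for x,y,z,r,_ in F:
    for f in np.arange(0,6.3,.15):
        cv2.circle(im,tuple(np.round(proj(q,(x+r*np.cos(f),y+r*np.sin(f),z))*2).astype(int)),1,(0,0,255),-1)
a=np.radians(-23.6)
for sx,sy,z in [(36,19,76),(48,31,36)]:
    P=[(572.3+np.cos(a)*u-np.sin(a)*v,402.4+np.sin(a)*u+np.cos(a)*v,z) for u,v in((-sx,-sy),(sx,-sy),(sx,sy),(-sx,sy))]
    cv2.polylines(im,[np.array([proj(q,c)*2 for c in P]).round().astype(np.int32)],True,(0,0,255),1)
cv2.imwrite('pics/f_side.png',im[200:700,440:860])
```

```text
t 44.52 pos [ 425.2 -393.9  222.1] jaw 67.4 zaxis [-0.055  0.019 -0.998] F [0.1 0.8 0.4] w 87.9 q6 -1.92 qv 0.017
S_dar px [363.6 234.7] xy [431.8 -55.9] rectc [432.1 -55.9] size [38.2 36. ] longyaw 1.2
S_bri px [246.6 238.8] xy [416.  237.6] rectc [416.1 237.6] size [46.6 47.1] longyaw -88.0
S_loaf px [185.6 177. ] xy [573. 403.] rectc [573.3 403. ] size [36.7 69.1] longyaw -23.8
```

View pics/f_side.png

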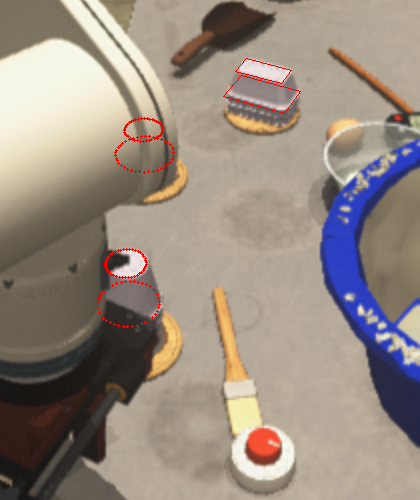

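View pics/f_top.png

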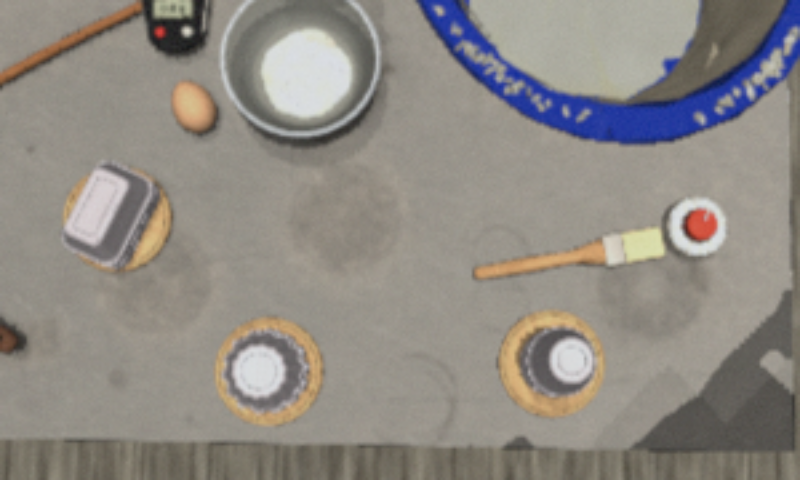

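Emit:
jog_arm --pt "0 15 3" --pt "0 30 3" --pt "0 40 3" --pt "0 40 3" --pt "0 40 3" --pt "0 40 3" --pt "0 40 3" --pt "0 40 3" --pt "0 40 3" --pt "0 40 3" --pt "0 40 3" --pt "0 40 3" --pt "0 40 3" --pt "0 40 3" --pt "0 40 3" --pt "0 40 3" --pt "0 40 3" --pt "0 40 3" --pt "0 40 3" --pt "0 40 3" --yaw '[0, 0, 0, 0, 0, 0, 0, 0, 0, 0, 0, 0, 0, 0, 0, 0, 0, 0, 0, 0]'

```text
t: 46.28
ee_pos: [397.5, 399.1, 290.0]
orientation: [-0.576, -3.037, -0.022]
ft_force: [1.5, -0.3, 0.6]
width: 87.6
```

Emit:
jog_arm --pt "-10 30 0" --pt "-20 30 0" --pt "-20 30 0" --pt "-20 30 0" --pt "-20 25 0" --pt "-20 20 0" --pt "-15 15 0" --pt "-10 10 0" --pt "0 0 0" --pt "0 0 0" --pt "0 0 0" --yaw '[0, 0, 0, 0, 0, 0, 0, 0, 0, 0, 0]'

```text
t: 47.2
ee_pos: [230.6, 605.6, 294.1]
orientation: [-0.538, -3.041, -0.026]
ft_force: [0.4, 0.7, -1.0]
width: 88.0
```

Run:
```python
from h import *
st()
q=ctrl.get_image('side')
im=cv2.resize(q['img'],None,fx=2,fy=2)
F=[(431,-57,128,21,21),(416.1,237.1,84,25,25),(431,-57,68,33,33),(416.1,237.1,44,39,39)]
for x,y,z,r,_ in F:
    for f in np.arange(0,6.3,.15):
        cv2.circle(im,tuple(np.round(proj(q,(x+r*np.cos(f),y+r*np.sin(f),z))*2).astype(int)),1,(0,0,255),-1)
cv2.imwrite('pics/f_side2.png',im[200:700,440:860])
```

```text
t 47.2 pos [230.6 605.6 294.1] jaw 69.9 zaxis [-0.049  0.026 -0.998] F [ 0.4  0.7 -1. ] w 88.0 q6 -0.08 qv 0.019
```

View pics/f_side2.png

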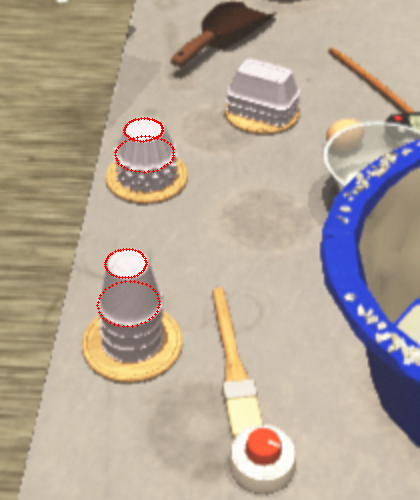

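```bash
python3 -c "
from workcell import ctrl
print(ctrl.close_job())"
```

```text
the job is handed in; nothing more can be done
None
```

I put all five moulds upside down on the stacks of their own kind and handed the job in at about 47 s of the 131 s allowed. Two brioche, one loaf and two dariole went on, and no jamming force showed in any reading during the placings.

Last checks, with the arm moved clear:
- **Centring:** in the top view, each stack's new top lies within about 1.5 mm of where the stack top stood at the start.
- **Height and level:** I drew the expected outlines of the fully nested moulds over the side view, and they matched the tops at 128 mm (dariole), 84 mm (brioche) and 76 mm (loaf). The rims look evenly spaced and level by eye; I did not measure their tilt.
- **Rest of the scene:** the boards, brush and timer look unmoved, and the gripper is open and touching nothing.

- **Unreliable measurements:** the pinpoint network disagreed between the two views by up to about 20 mm for the loaf and its stack. I used the bright top faces, segmented at their known heights, instead. These agreed in both cameras.
- **Tool tilt:** it drifted to about 0.05 rad by the last dariole, but that mould seated anyway.

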